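# Latch the hold-down frame and pull the stuck cover off the staining dish

## Robot

A 6-joint arm with a two-finger parallel gripper is mounted at the origin on the work surface. World frame = base frame: x ahead of the robot, y to its left, z up, the work surface at z = 0. Lengths are in mm, angles in degrees, forces in N, time in s.
With the tool pointing down it reaches from about 350 to 850 mm from the base axis. Payload 8.1 kg.
Tool frame: the origin (TCP) lies at the very end of the fingers, on their centre line; the grasp point (between the pads) lies 19 mm behind it; z points along the fingers, y is the direction in which the jaws open and shut (so a half turn about z gives the same grasp; the last joint's range is limited). The gripper opens to 85 mm and grips with 20 to 120 N. Pads are 22 mm wide; open, the fingers measure 114 mm over their backs; the gripper's body (76 mm by 85 mm) begins 54 mm behind the grasp point. The pads swing forward as they close: fully open they stand 13 mm farther back than shut.
Start: joints at [-71.242, 7.471, 85.268, -0, 87.261, -4.893], TCP at [240.725, -549.597, 231.292] pointing down, gripper open.
Joint ranges: [-169.43, 169.43], [-51.17, 129.36], [1.28, 143.12], [-76.62, 256.62], [0, 156.53], [-152.29, 152.29]. Speed limits (degrees/s): [136.94, 136.94, 159.86, 180, 180, 180].

## Interface

Orientations are given as [roll, pitch, yaw] about the fixed x, y, z axes, in that order (R = Rz(yaw) Ry(pitch) Rx(roll)).
In Python, from bench import r, eyes gives the robot as it stands. The module is installed in compiled form; this text tells all that it offers.
- The arm moves only by the tool play_rows, never from a script. Its argument "deltas" is a list of rows, each a list of 3 entries, a list of its own where there are three numbers: the shift along the tool's x, y, z in m, then the turn, a rotation vector about the tool's x, y, z in rad, then the closure, from 0 (fully open) to 1 (shut). A call has 1 to 8 rows; each row shifts and turns the pose as measured when the row begins, along the tool's axes as they then stand; what a row does not reach is not made up. A row lasts 1/8 s, in which the tool goes at most 62.5 mm and 10.7 degrees, less where a joint would pass 70% of its speed; a pose out of reach is approached as far as the arm can. A call with a gripper value outside its range is refused whole. The fingers move at their own pace and stop on an object; "force" is the grip in N (left out, the last holds). Time passes only in rows, so rows that do not move let the fingers close. It gives the time, the measured TCP pose, the force and the opening at its end, in the units of the state.
- r.sense(): the state, without advancing time (a new reading comes with each control period).
- eyes.snapshot(name): name is "side" or "top"; returns the picture (480x640x3 uint8, red, green, blue); there is no depth.
- eyes.get_calibration(name): a dict with "mtx" (3x3 intrinsics, pixels), "R" (3x3) and "t" (3): a world point X has camera coordinates R X + t. Camera axes: x right, y down, z forward; pixel columns grow to the right and rows downward; lengths in mm; the calibration is good to about 2 mm. A picture is of the moment at which its call begins. get_calibration takes no time and is no camera call.
- r.hand_in(): hands the job in, once; it reports no verdict.
The state is a dict: "time": time; "joint_pos": joint angles; "qd": joint speeds; "joint_efforts": joint torques, N m; "tool_pos": TCP position; "tcp_rot": TCP orientation; "ft_force": force on the tool from outside, world axes, zero at the start; "wrist_torque": the same for the moment, N m; "finger_gap": finger opening in mm.
Only numpy, scipy, OpenCV 4.12 (cv2) and the standard library are available. Lean on these libraries where they do the work, as an engineer would, in place of code of your own. Each camera call takes 0.05 s, during which the arm holds its last target. There are 200 camera calls.

## Task

The yellow cover is stuck on the glass staining dish, and the dish would come up with it. First press the red thumb plate of the sprung hold-down frame down until its hidden catch clicks and keeps the frame down by itself, without forcing the frame hard against its stop; let go of it. Then pull the cover straight off by its handle, leaving the dish in its seat under the latched frame, and stand the cover upright on the blue mat without dropping it or disturbing the other things on the bench.

Things in the scene. Friction and masses are not known exactly. Their poses are not given: they have to be found in the camera images.
- frame (a joint): hinge angle (rad) of the hold-down frame, a U of flat aluminium bars round the front and sides of the dish, hinged behind it. 0: sprung fully up; grows as the thumb plate is pressed; 0.40: level. A hidden catch of differing set height latches it: let go after the click it stays anywhere from 0.335 to 0.385; let go before, it springs back to 0
- thumb_plate (a point): centre of the top face of the red thumb plate (36 mm along the frame, 56 mm across) at the frame's front end, 205 mm from the hinge line; tilts with the frame. x: towards the hinge; z: out of its face. Pressing takes 4 N at first, 7 N near the catch, 11 to 14 N about 10 mm before the click, then less until it clicks; 2 mm below the click a stiff buffer (10 N/mm) stops it. Over 35 N is too much
- frame_hinge (a point): middle of the frame's hinge line, fixed to the station, 67 mm above the table. x axis: level, from the thumb plate and the dish towards the hinge; y: along the hinge line; z up. The level frame's thumb plate lies 205 mm from it towards -x and 8.5 mm above it
- seat_center (a point): fixed point of the station (white plate 270 x 160 mm, with a raised seat 50 mm above the table) at which the dish's centre lies when the dish is properly seated; 75 mm above the table, 105 mm from the hinge line towards the thumb plate. Axes as frame_hinge
- dish_center (a point): centre of the glass staining dish, half-way up. 50 mm high; foot flange 104 (x) x 100 (y) x 10 mm, walls 90 x 62 mm outside. It stands loose in the seat, 250 g; the latched frame lies 3 to 8 mm over its foot flange, so the dish may rise that little before it is held. x: its long side, z up
- cover_handle (a point): centre of the yellow cover's bar handle: 60 mm along x, 16 wide along y, 28 high, standing on the cover's top face, 14 mm below this point (104 mm above the table on the dish). Cover 102 (x) x 74 (y) x 26 mm; its rim is 40 mm below this point. It overlaps the dish by 22 mm and sticks with 4 to 8 N besides its 120 g. z up
- cover: the same yellow cover as a body; origin at the centre of its open underside (its rim), 40 mm below the handle centre. x: long side, z up
- mat: blue mat fixed to the table, 170 (x) x 130 (y) x 6 mm thick; origin at the centre of its underside on the table
- wash_bottle: bystander: white bottle with yellow cap, 64 mm in diameter, 170 mm high; origin under its centre
- spoon_grip (a point): bystander: spoon with blue handle, 180 mm long, lying; point on its handle
- petri: bystander: shallow round glass dish, 64 mm in diameter, 14 mm high; origin under its centre
- forceps: bystander: steel forceps 140 mm long, lying; origin under its middle
- jar: bystander: glass jar with yellow cap, 72 mm in diameter, 90 mm high; origin under its centre
- tool_tray: bystander: empty clear tray 140 x 90 x 25 mm; origin under its centre
- brush_grip (a point): bystander: brush with wooden handle, 150 mm long, lying; point on its handle
Things that resemble listed ones, but are neither listed nor needed, are in the scene too. Several things have the shape of the cover; the one meant has the colours described above.

How it is judged:
By the outcome, as a careful person would: the job done as asked, in the order asked, and still so for the second after the job is handed in, with the robot touching nothing.
It also fails if it takes over 56 s, if anything falls off the work surface, if the arm or the gripper's body presses on something with over 40 N, if the wrist force passes 120 N, or if a joint passes its speed limit or range.

## Working session

There is one attempt and no reset: what is moved stays moved. The work goes in short steps, Python scripts to look and compute and a tool call to move; the robot and the scene stay as the last step left them, time stands still between calls to the robot, and variables do not carry over. Pictures are saved under pics/ and viewed, about 8 in all and at most 12, crops included, and the job is handed in when it is done.

Besides the shell and the picture viewer there is one more tool, called after "Call:" by a JSON object that holds its "fn" and its "kwargs". play_rows: Moves the arm, as the interface text tells. Its arguments: {"type":"object","properties":{"deltas":{"type":"array"},"force":{"type":"number"}},"required":["deltas"]}

```bash
mkdir -p pics; python3 - <<'E'
from bench import r,eyes
import cv2
for n in("side","top"):
    cv2.imwrite(f"pics/{n}0.png",eyes.snapshot(n)[:,:,::-1]); c=eyes.get_calibration(n); print(n,c["mtx"].round(1).tolist(),c["R"].round(3).tolist(),c["t"].round(1).tolist(),(-c["R"].T@c["t"]).round(0))
print(r.sense())
E
```

```text
side [[594.0, 0.0, 319.2], [0.0, 594.0, 239.8], [0.0, 0.0, 1.0]] [[-0.785, -0.619, 0.018], [-0.47, 0.576, -0.669], [0.404, -0.534, -0.743]] [423.2, 349.2, 1173.1] [  23.  687. 1097.]
top [[597.6, 0.0, 327.7], [0.0, 597.6, 244.5], [0.0, 0.0, 1.0]] [[-0.02, -1.0, -0.012], [-0.98, 0.022, -0.197], [0.197, 0.008, -0.98]] [-8.7, 571.9, 1747.0] [ 216.  -34. 1825.]
{'time': 0.1, 'joint_pos': array([-7.12410098e+01,  7.51244812e+00,  8.53238423e+01, -1.96677794e-03,
        8.72606612e+01, -4.89230006e+00]), 'qd': array([ 0.04897126, -0.05175781, -0.04689968, -0.03102886, -0.03822615,
        0.0117572 ]), 'joint_efforts': array([ 1.21571222e-03, -5.70949030e+01, -5.01942158e+01, -2.58501195e-04,
        7.98127265e-03, -1.01531743e-04]), 'tool_pos': array([ 240.55724369, -549.12263819,  230.32425025]), 'tcp_rot': array([-1.79903234e+02, -6.31111476e-03,  2.36513806e+01]), 'ft_force': array([0.30838534, 0.22213594, 0.0015165 ]), 'wrist_torque': array([-0.0266992 ,  0.04358926, -0.05452099]), 'finger_gap': 85.30745856690825}
```

View pics/top0.png

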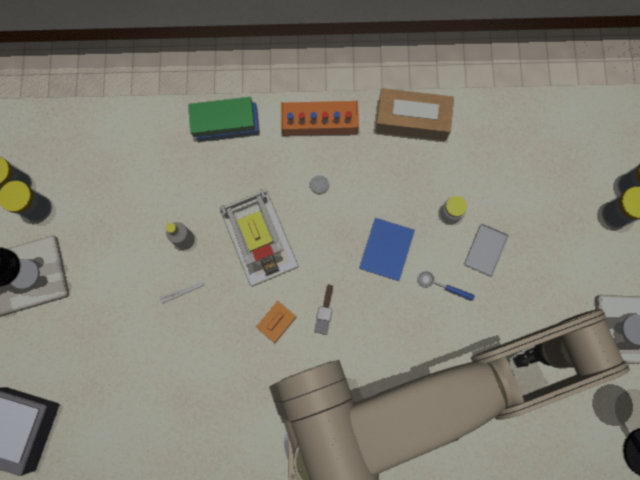

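View pics/side0.png

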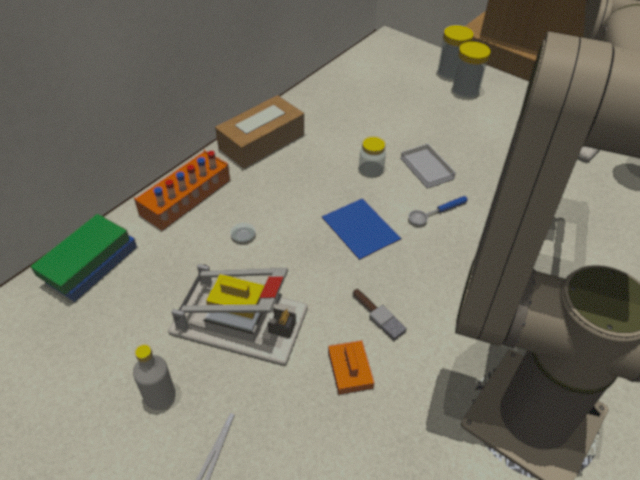

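```bash
cat > h.py <<'E'
from bench import r,eyes
import cv2,numpy as np
def ray(n,p):
    c=eyes.get_calibration(n);R=c["R"];o=-R.T@c["t"]
    return o,R.T@np.linalg.inv(c["mtx"])@[p[0],p[1],1]
def onz(n,p,z):
    o,d=ray(n,p);return o+d*(z-o[2])/d[2]
def tri(p,q):
    o,d=ray("top",p);a,e=ray("side",q);s=np.linalg.lstsq(np.c_[d,-e],a-o,rcond=None)[0]
    P,Q=o+d*s[0],a+e*s[1];return (P+Q)/2,np.linalg.norm(P-Q)
def proj(n,X):
    c=eyes.get_calibration(n);x=c["mtx"]@(c["R"]@np.array(X,float)+c["t"]);return x[:2]/x[2]
def blobs(img,lo,hi,box):
    h=cv2.cvtColor(img,cv2.COLOR_RGB2HSV);m=cv2.inRange(h,lo,hi);k=np.zeros_like(m);x,y,X,Y=box;k[y:Y,x:X]=m[y:Y,x:X]
    return k,max(cv2.findContours(k,0,2)[0],key=cv2.contourArea)
E
python3 - <<'E'
from h import *
I={n:cv2.imread(f"pics/{n}0.png")[:,:,::-1].copy() for n in("top","side")}
B={"top":(200,180,420,290),"side":(150,190,410,360)}
for nm,lo,hi in(("red",(0,170,90),(6,255,255)),("yel",(24,150,80),(34,255,255)),("blue",(108,130,60),(125,255,255))):
    for n in I:
        k,c=blobs(I[n],lo,hi,B[n]);rc=cv2.minAreaRect(c);m=cv2.moments(c)
        print(nm,n,cv2.contourArea(c),(m["m10"]/m["m00"],m["m01"]/m["m00"]),[np.round(v,1).tolist() for v in rc[:2]],cv2.boxPoints(rc).round(1).tolist())
        z={"red":130,"yel":104,"blue":6}[nm]
        P=[onz(n,p,z)[:2] for p in cv2.boxPoints(rc)]; print("  ",np.round(P).tolist(),np.mean(P,0).round(),np.round([np.linalg.norm(P[i]-P[i-1]) for i in(1,2)]),[round(float(np.degrees(np.arctan2(*(P[i]-P[i-1])[::-1]))),1) for i in (1,2)])
a=cv2.resize(I["top"][180:290,205:315],(550,550),interpolation=cv2.INTER_CUBIC)
cv2.imwrite("pics/crop1.png",a[:,:,::-1])
b=cv2.resize(I["side"][250:370,160:320],(800,600),interpolation=cv2.INTER_CUBIC)
cv2.imwrite("pics/crop2.png",b[:,:,::-1])
E
```

```text
Traceback (most recent call last):
  File "h.py", line 15, in blobs
    return k,max(cv2.findContours(k,0,2)[0],key=cv2.contourArea)
             ~~~^^^^^^^^^^^^^^^^^^^^^^^^^^^^^^^^^^^^^^^^^^^^^^^^
ValueError: max() iterable argument is empty
```

```bash
sed -i 's/m=cv2.inRange(h,lo,hi);/h[:,:,0]=(h[:,:,0].astype(int)+10)%180;m=cv2.inRange(h,lo,hi);/' h.py
cat > m.py <<'E'
from h import *
I={n:cv2.imread(f"pics/{n}0.png")[:,:,::-1].copy() for n in("top","side")}
B={"top":(200,180,420,290),"side":(150,190,410,360)}
for n,x,y in(("top",263,252),("side",272,290),("top",250,225),("side",230,300),("top",387,250)): print(cv2.cvtColor(I[n],cv2.COLOR_RGB2HSV)[y,x])
for nm,lo,hi in(("red",(2,130,60),(16,255,255)),("yel",(32,150,80),(44,255,255)),("blue",(116,110,50),(135,255,255))):
    for n in I:
        k,c=blobs(I[n],lo,hi,B[n]);rc=cv2.minAreaRect(c);m=cv2.moments(c)
        print(nm,n,cv2.contourArea(c),np.round((m["m10"]/m["m00"],m["m01"]/m["m00"]),1),np.round(cv2.boxPoints(rc)).tolist())
        z={"red":130,"yel":104,"blue":6}[nm]
        P=[onz(n,p,z)[:2] for p in cv2.boxPoints(rc)]; print("  ",np.round(P).tolist(),np.mean(P,0).round(),np.round([np.linalg.norm(P[i]-P[i-1]) for i in(1,2)]),[round(float(np.degrees(np.arctan2(*(P[i]-P[i-1])[::-1]))),1) for i in (1,2)])
a=cv2.resize(I["top"][180:290,205:315],(550,550),interpolation=cv2.INTER_CUBIC)
cv2.imwrite("pics/crop1.png",a[:,:,::-1])
b=cv2.resize(I["side"][250:370,160:320],(800,600),interpolation=cv2.INTER_CUBIC)
cv2.imwrite("pics/crop2.png",b[:,:,::-1])
E
python3 m.py
```

```text
[  2 162 135]
[  4 221 148]
[ 29 147 153]
[ 28 240 174]
[110 145 141]
red top 157.5 [262.4 251.9] [[252.0, 251.0], [269.0, 244.0], [273.0, 253.0], [256.0, 260.0]]
   [[544.0, 197.0], [563.0, 149.0], [535.0, 138.0], [516.0, 186.0]] [540. 167.] [52. 30.] [-68.9, -158.8]
red side 261.5 [271.4 286.8] [[260.0, 297.0], [270.0, 272.0], [283.0, 277.0], [273.0, 302.0]]
   [[545.0, 188.0], [571.0, 128.0], [543.0, 122.0], [517.0, 182.0]] [544. 155.] [66. 29.] [-66.1, -167.6]Traceback (most recent call last):
  File "m.py", line 7, in <module>
    k,c=blobs(I[n],lo,hi,B[n]);rc=cv2.minAreaRect(c);m=cv2.moments(c)
        ~~~~~^^^^^^^^^^^^^^^^^
  File "h.py", line 15, in blobs
    return k,max(cv2.findContours(k,0,2)[0],key=cv2.contourArea)
             ~~~^^^^^^^^^^^^^^^^^^^^^^^^^^^^^^^^^^^^^^^^^^^^^^^^
ValueError: max() iterable argument is empty
```

```bash
sed -i 's/(32,150,80)/(32,110,70)/' m.py; python3 m.py
```

```text
[  2 162 135]
[  4 221 148]
[ 29 147 153]
[ 28 240 174]
[110 145 141]
red top 157.5 [262.4 251.9] [[252.0, 251.0], [269.0, 244.0], [273.0, 253.0], [256.0, 260.0]]
   [[544.0, 197.0], [563.0, 149.0], [535.0, 138.0], [516.0, 186.0]] [540. 167.] [52. 30.] [-68.9, -158.8]
red side 261.5 [271.4 286.8] [[260.0, 297.0], [270.0, 272.0], [283.0, 277.0], [273.0, 302.0]]
   [[545.0, 188.0], [571.0, 128.0], [543.0, 122.0], [517.0, 182.0]] [544. 155.] [66. 29.] [-66.1, -167.6]
yel top 752.5 [254.5 230.7] [[237.0, 220.0], [259.0, 211.0], [272.0, 241.0], [250.0, 251.0]]
   [[642.0, 247.0], [669.0, 180.0], [575.0, 142.0], [549.0, 208.0]] [609. 194.] [ 71. 101.] [-67.9, -158.1]
yel side 1235.0 [233.9 291.3] [[206.0, 303.0], [211.0, 272.0], [264.0, 281.0], [259.0, 311.0]]
   [[636.0, 256.0], [685.0, 193.0], [580.0, 139.0], [536.0, 204.0]] [609. 198.] [ 80. 117.] [-52.2, -152.8]
blue top 2026.5 [386.6 248.9] [[359.0, 268.0], [375.0, 218.0], [414.0, 230.0], [398.0, 280.0]]
   [[506.0, -117.0], [663.0, -170.0], [622.0, -290.0], [466.0, -234.0]] [ 564. -203.] [166. 126.] [-18.9, -109.2]
blue side 2283.5 [360.7 228.2] [[322.0, 217.0], [355.0, 188.0], [400.0, 238.0], [367.0, 267.0]]
   [[659.0, -164.0], [658.0, -307.0], [465.0, -229.0], [475.0, -100.0]] [ 564. -200.] [143. 208.] [-90.4, 158.2]
```

View pics/crop1.png

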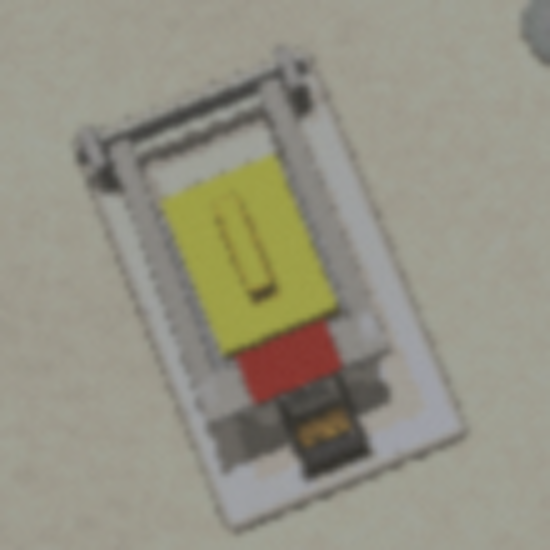

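View pics/crop2.png

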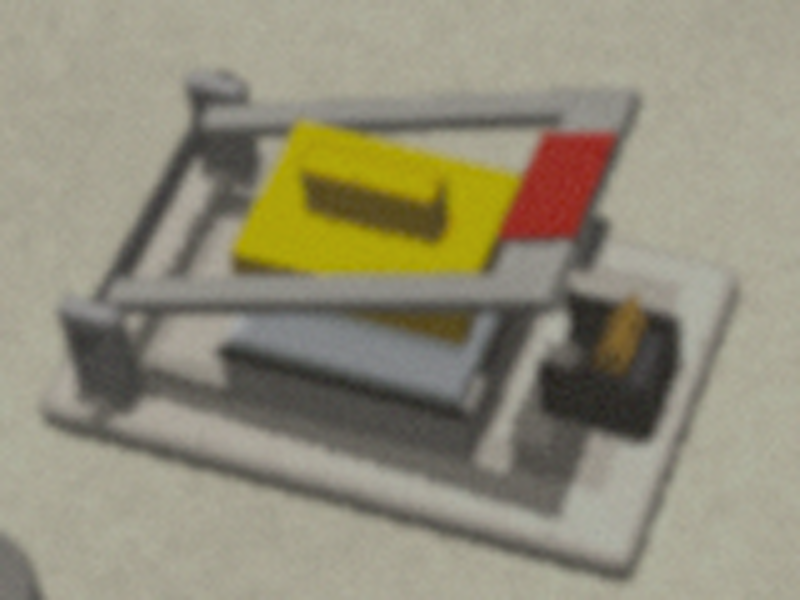

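```bash
cat >> h.py <<'E'
from scipy.spatial.transform import Rotation as Ro
def go(x,y,z,yaw=22):
    s=r.sense();A=Ro.from_euler("xyz",s["tcp_rot"],degrees=True);d=A.inv().apply(np.array([x,y,z])-s["tool_pos"])
    print("delta m",(d/1000).round(4),"rot",(A.inv()*Ro.from_euler("xyz",[180,0,yaw],degrees=True)).as_rotvec().round(4),"at",s["tool_pos"].round(1),s["tcp_rot"].round(2),"F",s["ft_force"].round(1),"t",round(s["time"],2))
E
python3 - <<'E'
from h import *
print(tri((262.4,251.9),(271.4,286.8)))
a=np.radians(22);u=np.array([np.cos(a),np.sin(a),0])
for q in((609,194),):
    H=np.array([*q,67])+105*u;P=H-185.5*u+[0,0,87.7];print(H,P,proj("top",P),proj("side",P))
    for e in(80,-80): 
        pass
    for n in("top","side"): print(n,[proj(n,[q[0],q[1],104]+i*51*u+j*37*np.array([-u[1],u[0],0])).round().tolist() for i in(1,-1) for j in (1,-1)])
go(534,163,225)
E
```

```text
(array([535.29577921, 165.08663155, 147.69885008]), np.float64(1.367905260180734))
[706.35430473 233.33369231  67.        ] [534.36169971 163.84416923 154.7       ] [262.65738828 251.97015744] [271.68999156 284.41146669]
top [[237.0, 220.0], [260.0, 210.0], [249.0, 251.0], [273.0, 241.0]]
side [[206.0, 298.0], [220.0, 272.0], [253.0, 310.0], [265.0, 283.0]]
delta m [ 0.5545 -0.5346  0.0063] rot [-0.0017 -0.0001  0.0288] at [ 240.6 -549.1  230.3] [-1.799e+02 -1.000e-02  2.365e+01] F [0.3 0.2 0. ] t 0.1
```

Call:
{"fn": "play_rows", "kwargs": {"deltas": [[[0.04,-0.038,0],[0,0,0.029],1],[[0.04,-0.038,0],[0,0,0],1],[[0.04,-0.038,0],[0,0,0],1],[[0.04,-0.038,0],[0,0,0],1],[[0.04,-0.038,0],[0,0,0],1],[[0.04,-0.038,0],[0,0,0],1],[[0.04,-0.038,0],[0,0,0],1],[[0.04,-0.038,0],[0,0,0],1]], "force": 60}}

```text
time: 1.1
tool_pos: [424.5, -136.6, 227.1]
tcp_rot: [-179.6, 0.0, 21.5]
ft_force: [1.0, -0.0, 0.0]
finger_gap: 0.1
```

```bash
python3 -c "
from h import *
go(534,163,175)"
```

```text
delta m [ 0.2117 -0.2383  0.0538] rot [-0.0075  0.0005 -0.0088] at [ 424.5 -136.6  227.1] [-1.7957e+02  3.0000e-02  2.1500e+01] F [ 1. -0.  0.] t 1.1
```

Call:
{"fn": "play_rows", "kwargs": {"deltas": [[[0.036,-0.04,0],[-0.007,0,-0.009],1],[[0.036,-0.04,0],[0,0,0],1],[[0.036,-0.04,0],[0,0,0],1],[[0.036,-0.04,0.008],[0,0,0],1],[[0.036,-0.04,0.01],[0,0,0],1],[[0.032,-0.038,0.01],[0,0,0],1],[[0,0,0],[0,0,0],1]]}}

```text
time: 1.98
tool_pos: [533.2, 177.6, 196.0]
tcp_rot: [-180.0, 0.1, 22.3]
ft_force: [-1.3, -0.4, -0.2]
finger_gap: -0.1
```

```bash
python3 -c "
from h import *
go(534,164,165)"
```

```text
delta m [-0.0044  0.0129  0.031 ] rot [-0.0006  0.0024  0.0053] at [533.2 177.6 196. ] [-1.7997e+02  1.4000e-01  2.2310e+01] F [-1.3 -0.4 -0.2] t 1.98
```

Call:
{"fn": "play_rows", "kwargs": {"deltas": [[[-0.004,0.013,0.01],[0,0,0],1],[[0,0,0.015],[0,0,0],1],[[0,0,0.005],[0,0,0],1],[[0,0,0.0],[0,0,0],1]]}}

```text
time: 2.48
tool_pos: [533.4, 159.9, 163.0]
tcp_rot: [-180.0, 0.3, 22.1]
ft_force: [0.1, -0.0, -0.7]
finger_gap: -0.4
```

Call:
{"fn": "play_rows", "kwargs": {"deltas": [[[0.002,-0.003,0.005],[0,0,0],1],[[0,0,0.005],[0,0,0],1],[[-0.002,0,0.006],[0,0,0],1]]}}

```text
time: 2.85
tool_pos: [533.9, 162.8, 149.0]
tcp_rot: [180.0, 0.0, 22.1]
ft_force: [-2.5, -1.6, 5.5]
finger_gap: -0.1
```

Call:
{"fn": "play_rows", "kwargs": {"deltas": [[[-0.003,0,0.008],[0,0,0],1],[[-0.003,0,0.008],[0,0,0],1]]}}

```text
time: 3.1
tool_pos: [529.2, 160.9, 134.3]
tcp_rot: [179.9, -0.1, 22.1]
ft_force: [-1.9, -1.4, 7.3]
finger_gap: 0.4
```

Call:
{"fn": "play_rows", "kwargs": {"deltas": [[[-0.004,0,0.009],[0,0,0],1],[[-0.003,0,0.008],[0,0,0],1],[[-0.002,0,0.006],[0,0,0],1]]}}

```text
time: 3.48
tool_pos: [523.8, 158.7, 113.9]
tcp_rot: [179.9, -0.6, 22.2]
ft_force: [-2.3, -1.4, 8.0]
finger_gap: -0.1
```

Call:
{"fn": "play_rows", "kwargs": {"deltas": [[[-0.002,0,0.005],[0,0.005,0],1],[[-0.001,0,0.004],[0,0.005,0],1],[[-0.001,0,0.003],[0,0,0],1]]}}

```text
time: 3.85
tool_pos: [522.2, 158.1, 105.2]
tcp_rot: [179.8, -1.5, 22.2]
ft_force: [-5.3, -1.4, 11.4]
finger_gap: -0.0
```

Call:
{"fn": "play_rows", "kwargs": {"deltas": [[[-0.001,0,0.003],[0,-0.015,0],1],[[-0.001,0,0.002],[0,-0.01,0],1]]}}

```text
time: 4.1
tool_pos: [521.9, 157.9, 103.3]
tcp_rot: [179.7, -0.3, 22.3]
ft_force: [-3.2, -0.7, 12.2]
finger_gap: -0.0
```

Call:
{"fn": "play_rows", "kwargs": {"deltas": [[[-0.001,0,0.003],[0,-0.005,0],1]]}}

```text
time: 4.22
tool_pos: [521.7, 157.9, 102.0]
tcp_rot: [179.7, -0.1, 22.3]
ft_force: [-4.8, -1.1, 13.3]
finger_gap: 0.2
```

Call:
{"fn": "play_rows", "kwargs": {"deltas": [[[-0.0005,0,0.003],[0,0,0],1]]}}

```text
time: 4.35
tool_pos: [521.5, 157.8, 100.4]
tcp_rot: [179.7, -0.1, 22.3]
ft_force: [-7.1, -2.2, 14.0]
finger_gap: -0.0
```

Call:
{"fn": "play_rows", "kwargs": {"deltas": [[[-0.002,0,0.003],[0,0,0],1]]}}

```text
time: 4.47
tool_pos: [521.2, 157.6, 99.3]
tcp_rot: [179.7, -0.3, 22.3]
ft_force: [0.6, 1.8, 11.6]
finger_gap: -0.1
```

Call:
{"fn": "play_rows", "kwargs": {"deltas": [[[-0.001,0,0.003],[0,0,0],1]]}}

```text
time: 4.6
tool_pos: [521.2, 157.7, 98.2]
tcp_rot: [179.6, -0.4, 22.4]
ft_force: [-5.9, -2.1, 13.5]
finger_gap: -0.0
```

Call:
{"fn": "play_rows", "kwargs": {"deltas": [[[-0.001,0,0.003],[0,0,0],1]]}}

```text
time: 4.72
tool_pos: [521.0, 157.6, 96.9]
tcp_rot: [179.6, -0.5, 22.4]
ft_force: [-5.9, -1.5, 12.0]
finger_gap: 0.3
```

Call:
{"fn": "play_rows", "kwargs": {"deltas": [[[-0.001,0,0.003],[0,-0.008,0],1]]}}

```text
time: 4.85
tool_pos: [520.7, 157.5, 95.3]
tcp_rot: [179.6, -0.2, 22.4]
ft_force: [-4.3, -0.2, 10.1]
finger_gap: -0.1
```

Call:
{"fn": "play_rows", "kwargs": {"deltas": [[[-0.001,0,0.003],[0,0,0],1]]}}

```text
time: 4.97
tool_pos: [520.5, 157.4, 93.6]
tcp_rot: [179.6, -0.3, 22.4]
ft_force: [-2.5, -1.4, 7.8]
finger_gap: -0.4
```

Call:
{"fn": "play_rows", "kwargs": {"deltas": [[[-0.001,0,0.003],[0,0,0],1]]}}

```text
time: 5.1
tool_pos: [520.2, 157.3, 91.5]
tcp_rot: [179.6, -0.3, 22.4]
ft_force: [-2.2, -0.0, 5.9]
finger_gap: -0.2
```

Call:
{"fn": "play_rows", "kwargs": {"deltas": [[[-0.001,0,0.002],[0,0,0],1]]}}

```text
time: 5.22
tool_pos: [520.0, 157.2, 90.2]
tcp_rot: [179.6, -0.4, 22.4]
ft_force: [1.3, 0.7, 4.0]
finger_gap: 0.1
```

Call:
{"fn": "play_rows", "kwargs": {"deltas": [[[0,0,0.0015],[0,0,0],1]]}}

```text
time: 5.35
tool_pos: [520.0, 157.3, 88.8]
tcp_rot: [179.5, -0.4, 22.5]
ft_force: [-1.7, -0.8, 1.6]
finger_gap: -0.0
```

Call:
{"fn": "play_rows", "kwargs": {"deltas": [[[0,0,0.0015],[0,0,0],1]]}}

```text
time: 5.48
tool_pos: [520.0, 157.3, 87.3]
tcp_rot: [179.5, -0.4, 22.5]
ft_force: [-3.3, -2.2, 8.3]
finger_gap: -0.2
```

Call:
{"fn": "play_rows", "kwargs": {"deltas": [[[0,0,0.0015],[0,0,0],1]]}}

```text
time: 5.6
tool_pos: [519.9, 157.3, 86.1]
tcp_rot: [179.5, -0.4, 22.5]
ft_force: [-3.8, -0.7, 9.1]
finger_gap: 0.4
```

Call:
{"fn": "play_rows", "kwargs": {"deltas": [[[0,0,0.0012],[0,0,0],1]]}}

```text
time: 5.72
tool_pos: [519.8, 157.2, 85.3]
tcp_rot: [179.5, -0.4, 22.5]
ft_force: [-4.0, -1.7, 9.7]
finger_gap: 0.1
```

Call:
{"fn": "play_rows", "kwargs": {"deltas": [[[0,0,0.001],[0,0,0],1]]}}

```text
time: 5.85
tool_pos: [519.8, 157.2, 85.0]
tcp_rot: [179.5, -0.4, 22.5]
ft_force: [-5.2, -1.3, 12.4]
finger_gap: 0.1
```

Call:
{"fn": "play_rows", "kwargs": {"deltas": [[[0,0,-0.003],[0,0,0],1],[[0,0,-0.003],[0,0,0],1]]}}

```text
time: 6.1
tool_pos: [519.8, 157.3, 91.1]
tcp_rot: [179.5, -0.4, 22.5]
ft_force: [-0.4, -0.1, -0.2]
finger_gap: -0.0
```

Call:
{"fn": "play_rows", "kwargs": {"deltas": [[[0,0,-0.003],[0,0,0],1],[[0,0,-0.003],[0,0,0],1]]}}

```text
time: 6.35
tool_pos: [519.1, 157.3, 96.5]
tcp_rot: [179.6, -0.3, 22.5]
ft_force: [-0.1, 0.5, -0.9]
finger_gap: -0.3
```

Call:
{"fn": "play_rows", "kwargs": {"deltas": [[[0,0,-0.05],[0,0,0],1],[[0,0,-0.06],[0,0,0],0],[[-0.02,0,-0.03],[0,0,0],0],[[-0.04,0,0],[0,0,0],0],[[-0.04,0,0],[0,0,0],0],[[0,0,0],[0,0,0],0]]}}

```text
time: 7.1
tool_pos: [422.4, 118.7, 240.3]
tcp_rot: [179.6, -0.2, 22.5]
ft_force: [-0.2, -0.3, -0.1]
finger_gap: 85.5
```

```bash
python3 - <<'E'
from h import *
I={n:eyes.snapshot(n) for n in("top","side")}
B={"top":(200,180,320,290),"side":(150,190,310,360)}
for n in I: cv2.imwrite(f"pics/{n}1.png",I[n][:,:,::-1])
C={}
for nm,lo,hi in(("red",(2,130,60),(16,255,255)),("yel",(32,110,70),(44,255,255))):
    for n in I:
        try:
            k,c=blobs(I[n],lo,hi,B[n]);m=cv2.moments(c);C[nm,n]=(m["m10"]/m["m00"],m["m01"]/m["m00"]);print(nm,n,cv2.contourArea(c),np.round(C[nm,n],1))
        except Exception as e:print(nm,n,e)
try: print(tri(C["red","top"],C["red","side"]))
except Exception as e:print(e)
a=cv2.resize(I["top"][180:290,205:315],(400,400),interpolation=cv2.INTER_CUBIC)
b=cv2.resize(I["side"][250:370,160:320],(400,400),interpolation=cv2.INTER_CUBIC)
cv2.imwrite("pics/crop3.png",np.hstack([a,b])[:,:,::-1])
go(609,194,150)
E
```

```text
red top max() iterable argument is empty
red side 310.0 [280.6 309. ]
yel top 663.5 [254.1 228.9]
yel side 1613.5 [234.9 295.3]
('red', 'top')
delta m [0.1991 0.001  0.0913] rot [ 0.0077 -0.0046  0.0088] at [424.1 119.2 240.4] [179.56  -0.26  22.5 ] F [-0.9  0.5  0.3] t 7.2
```

View pics/crop3.png

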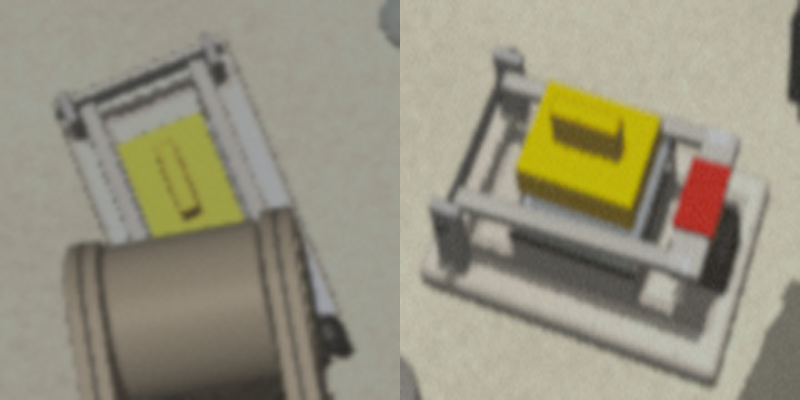

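```bash
python3 - <<'E'
from h import *
print(onz("top",(253.6,228.4),132),proj("top",[609,194,132]),proj("side",[609,194,132]),"seen side",160+(588-400)*.4,250+120*.3)
X=np.array([609,194,0])
go(609,194,150)
E
```

```text
[609.08519894 193.00743374 132.        ] [253.25921372 228.43617951] [234.98591097 282.06478996] seen side 235.2 286.0
delta m [0.1991 0.001  0.0913] rot [ 0.0077 -0.0046  0.0088] at [424.1 119.2 240.4] [179.56  -0.26  22.5 ] F [-0.9  0.5  0.3] t 7.2
```

Call:
{"fn": "play_rows", "kwargs": {"deltas": [[[0.05,0,0],[0.008,-0.005,0.009],0],[[0.05,0,0],[0,0,0],0],[[0.05,0,0.02],[0,0,0],0],[[0.045,0.001,0.03],[0,0,0],0],[[0,0,0.02],[0,0,0],0],[[0,0,0],[0,0,0],0]]}}

```text
time: 7.95
tool_pos: [613.4, 195.7, 163.3]
tcp_rot: [-179.9, 0.2, 22.0]
ft_force: [-0.6, -0.2, -0.2]
finger_gap: 85.5
```

```bash
python3 - <<'E'
from h import *
go(609,194,109)
E
```

```text
delta m [-0.0046 -0.0001  0.0543] rot [-0.001   0.0031 -0.0003] at [613.4 195.7 163.3] [-179.94    0.18   21.98] F [-0.6 -0.2 -0.2] t 7.95
```

Call:
{"fn": "play_rows", "kwargs": {"deltas": [[[-0.005,0,0.015],[0,0.003,0],0],[[0,0,0.02],[0,0,0],0],[[0,0,0.014],[0,0,0],0],[[0,0,0.003],[0,0,0],0],[[0,0,0],[0,0,0],0]]}}

```text
time: 8.57
tool_pos: [608.6, 193.5, 112.3]
tcp_rot: [-180.0, -0.3, 22.0]
ft_force: [-0.0, -0.2, -0.2]
finger_gap: 85.4
```

Call:
{"fn": "play_rows", "kwargs": {"deltas": [[[0,0,0.004],[0,-0.004,0],0.5],[[0,0,0],[0,0,0],0.7],[[0,0,0],[0,0,0],0.78],[[0,0,0],[0,0,0],1],[[0,0,0],[0,0,0],1]], "force": 40}}

```text
time: 9.2
tool_pos: [609.7, 194.2, 109.9]
tcp_rot: [-180.0, -0.2, 22.0]
ft_force: [-1.6, -0.4, -1.9]
finger_gap: 14.9
```

Call:
{"fn": "play_rows", "kwargs": {"deltas": [[[0,0,-0.002],[0,0,0],1],[[0,0,-0.002],[0,0,0],1],[[0,0,-0.002],[0,0,0],1]], "force": 60}}

```text
time: 9.57
tool_pos: [608.3, 194.1, 114.3]
tcp_rot: [-179.9, -0.1, 22.0]
ft_force: [0.6, 1.4, -5.5]
finger_gap: 14.8
```

Call:
{"fn": "play_rows", "kwargs": {"deltas": [[[0,0,-0.002],[0,0,0],1],[[0,0,-0.003],[0,0,0],1],[[0,0,-0.003],[0,0,0],1]]}}

```text
time: 9.95
tool_pos: [607.8, 193.9, 121.6]
tcp_rot: [-179.9, 0.0, 22.0]
ft_force: [0.5, 1.8, -8.0]
finger_gap: 14.5
```

Call:
{"fn": "play_rows", "kwargs": {"deltas": [[[0,0,-0.003],[0,0,0],1],[[0,0,-0.003],[0,0,0],1],[[0,0,-0.003],[0,0,0],1]]}}

```text
time: 10.32
tool_pos: [607.1, 193.6, 130.4]
tcp_rot: [-179.9, 0.1, 22.0]
ft_force: [1.2, 2.2, -7.6]
finger_gap: 14.8
```

Call:
{"fn": "play_rows", "kwargs": {"deltas": [[[0.0005,0,-0.003],[0,0,0],1],[[0.0005,0,-0.003],[0,0,0],1],[[0,0,-0.004],[0,0,0],1],[[0,0,-0.004],[0,0,0],1]]}}

```text
time: 10.82
tool_pos: [609.2, 193.9, 147.2]
tcp_rot: [-180.0, -0.0, 22.0]
ft_force: [0.4, -0.8, -1.4]
finger_gap: 14.8
```

Call:
{"fn": "play_rows", "kwargs": {"deltas": [[[0,0,-0.005],[0,0,0],1],[[0,0,-0.01],[0,0,0],1],[[0,0,-0.01],[0,0,0],1],[[0,0,0],[0,0,0],1]]}}

```text
time: 11.32
tool_pos: [610.8, 194.1, 177.0]
tcp_rot: [180.0, -0.3, 22.0]
ft_force: [0.8, 0.2, -1.7]
finger_gap: 14.9
```

```bash
python3 - <<'E'
from h import *
b=eyes.snapshot("side")
cv2.imwrite("pics/crop4.png",cv2.resize(b[200:370,140:340],(640,544),interpolation=cv2.INTER_CUBIC)[:,:,::-1])
go(564,-201,200,-18.9)
E
```

```text
delta m [-0.1908  0.349  -0.0242] rot [-0.0012 -0.0041  0.7132] at [610.5 194.  176.4] [179.98  -0.24  21.97] F [-0.5 -0.2 -2.6] t 11.38
```

View pics/crop4.png

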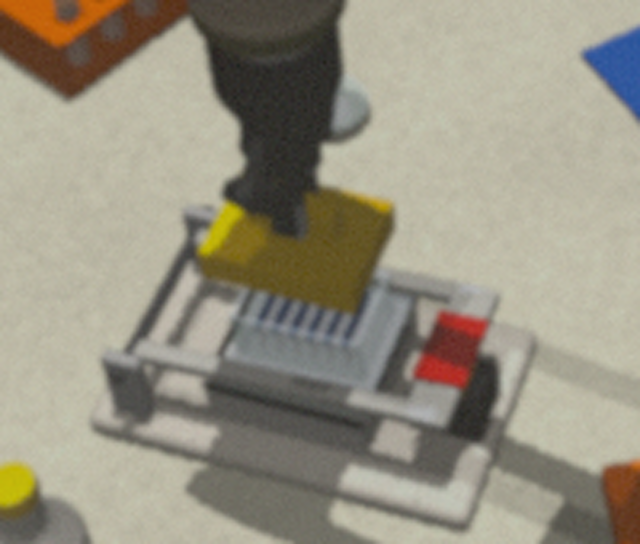

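Call:
{"fn": "play_rows", "kwargs": {"deltas": [[[-0.01,0.018,-0.01],[0,0,0],1],[[-0.02,0.037,-0.01],[0,0,0],1],[[-0.025,0.046,0],[0,0,0],1],[[-0.025,0.046,0],[0,0,0],1],[[-0.025,0.046,0],[0,0,0],1],[[-0.025,0.046,0],[0,0,0],1],[[-0.025,0.046,0],[0,0,0],1],[[-0.017,0.03,0],[0,0,0],1]]}}

```text
time: 12.38
tool_pos: [564.4, -177.2, 198.0]
tcp_rot: [179.8, -0.1, 22.1]
ft_force: [-0.4, 0.0, -1.7]
finger_gap: 14.6
```

Call:
{"fn": "play_rows", "kwargs": {"deltas": [[[0,0,0],[0,0,0.1],1],[[0,0,0],[0,0,0.15],1],[[0,0,0],[0,0,0.15],1],[[0,0,0],[0,0,0.15],1],[[0,0,0],[0,0,0.1],1],[[0,0,0],[0,0,0],1]]}}

```text
time: 13.12
tool_pos: [559.0, -186.8, 198.8]
tcp_rot: [179.8, -0.1, -16.8]
ft_force: [0.6, -0.7, -0.9]
finger_gap: 14.5
```

```bash
python3 - <<'E'
from h import *
go(564,-201,120,-18.9)
E
```

```text
delta m [0.0088 0.0119 0.0788] rot [ 0.0032 -0.002   0.0364] at [ 559.  -186.8  198.8] [ 1.7981e+02 -1.1000e-01 -1.6810e+01] F [ 0.6 -0.7 -0.9] t 13.12
```

Call:
{"fn": "play_rows", "kwargs": {"deltas": [[[0.009,0.012,0],[0.003,-0.002,0.036],1],[[0,0,0.03],[0,0,0],1],[[0,0,0.04],[0,0,0],1],[[0,0,0.04],[0,0,0],1],[[0,0,0.025],[0,0,0],1],[[0,0,0.01],[0,0,0],1],[[0,0,0],[0,0,0],1]]}}

```text
time: 14.0
tool_pos: [566.2, -209.6, 52.1]
tcp_rot: [179.9, -0.3, -18.9]
ft_force: [-0.4, -0.3, -1.8]
finger_gap: 15.0
```

```bash
python3 - <<'E'
from h import *
go(564,-201,42,-18.9)
E
```

```text
delta m [-0.0049 -0.0074  0.0101] rot [ 0.002  -0.0047  0.0003] at [ 566.2 -209.6   52.1] [179.88  -0.27 -18.88] F [-0.4 -0.3 -1.8] t 14.0
```

Call:
{"fn": "play_rows", "kwargs": {"deltas": [[[-0.004,-0.006,0.003],[0.002,-0.005,0],1],[[0,0,0.004],[0,0,0],1],[[0,0,0.002],[0,0,0],1],[[0,0,0],[0,0,0],1]]}}

```text
time: 14.5
tool_pos: [566.9, -203.4, 46.7]
tcp_rot: [180.0, -0.3, -18.9]
ft_force: [0.2, 0.9, -1.8]
finger_gap: 14.5
```

Call:
{"fn": "play_rows", "kwargs": {"deltas": [[[0,0,0.002],[0,0,0],1]]}}

```text
time: 14.62
tool_pos: [567.3, -203.5, 45.1]
tcp_rot: [180.0, -0.4, -18.8]
ft_force: [-0.3, 0.7, -1.9]
finger_gap: 14.4
```

Call:
{"fn": "play_rows", "kwargs": {"deltas": [[[0,0,0.0015],[0,0,0],1]]}}

```text
time: 14.75
tool_pos: [567.3, -203.5, 43.5]
tcp_rot: [180.0, -0.4, -18.8]
ft_force: [0.2, 0.4, -1.6]
finger_gap: 14.6
```

Call:
{"fn": "play_rows", "kwargs": {"deltas": [[[0,0,0.002],[0,-0.006,0],1],[[0,0,0.0015],[0,0,0],1]]}}

```text
time: 15.0
tool_pos: [567.3, -203.6, 39.8]
tcp_rot: [180.0, 0.0, -18.9]
ft_force: [0.1, -0.4, -1.2]
finger_gap: 14.8
```

Call:
{"fn": "play_rows", "kwargs": {"deltas": [[[0,0,0.0015],[0,0,0],1]]}}

```text
time: 15.12
tool_pos: [567.2, -203.6, 38.1]
tcp_rot: [180.0, 0.0, -18.9]
ft_force: [-1.7, 2.2, 3.4]
finger_gap: 14.9
```

Call:
{"fn": "play_rows", "kwargs": {"deltas": [[[0,0,0.0015],[0,0,0],1]]}}

```text
time: 15.25
tool_pos: [567.2, -203.6, 37.9]
tcp_rot: [180.0, 0.0, -18.9]
ft_force: [-11.2, 5.7, 21.8]
finger_gap: 14.8
```

Contact. Ease off slightly, open, and retreat.

Call:
{"fn": "play_rows", "kwargs": {"deltas": [[[0,0,-0.0005],[0,0,0],1],[[0,0,0],[0,0,0],0.7],[[0,0,0],[0,0,0],0.4],[[0,0,0],[0,0,0],0],[[0,0,0],[0,0,0],0]]}}

```text
time: 15.88
tool_pos: [567.8, -203.8, 38.9]
tcp_rot: [180.0, -0.0, -18.8]
ft_force: [0.6, 0.6, -0.4]
finger_gap: 78.7
```

Call:
{"fn": "play_rows", "kwargs": {"deltas": [[[0,0,-0.02],[0,0,0],0],[[0,0,-0.04],[0,0,0],0],[[0,0,-0.05],[0,0,0],0],[[0,0,-0.06],[0,0,0],0],[[-0.04,0,0],[0,0,0],0],[[-0.06,0,0],[0,0,0],0],[[-0.06,0,0],[0,0,0],0],[[0,0,0],[0,0,0],0]]}}

```text
time: 16.88
tool_pos: [413.5, -151.1, 225.3]
tcp_rot: [179.9, -0.7, -18.8]
ft_force: [0.7, 0.1, -0.5]
finger_gap: 85.5
```

```bash
python3 - <<'E'
from h import *
I={n:eyes.snapshot(n) for n in("top","side")}
a=cv2.resize(I["top"][170:350,150:510],(800,400))
b=cv2.resize(I["side"][130:430,130:480],(800,600)) 
cv2.imwrite("pics/f1.png",b[:,:,::-1]);cv2.imwrite("pics/f2.png",a[:,:,::-1])
print({k:np.round(v,1) for k,v in r.sense().items() if k in("time","ft_force","tool_pos")})
E
```

```text
{'time': np.float64(17.0), 'tool_pos': array([ 417.2, -152.8,  226.9]), 'ft_force': array([ 0.1, -0.8,  0.6])}
```

View pics/f1.png

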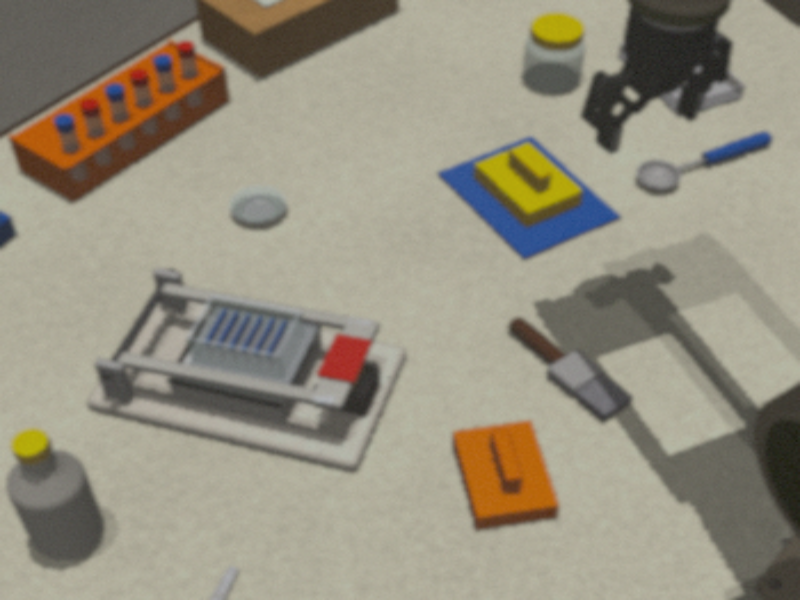

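View pics/f2.png

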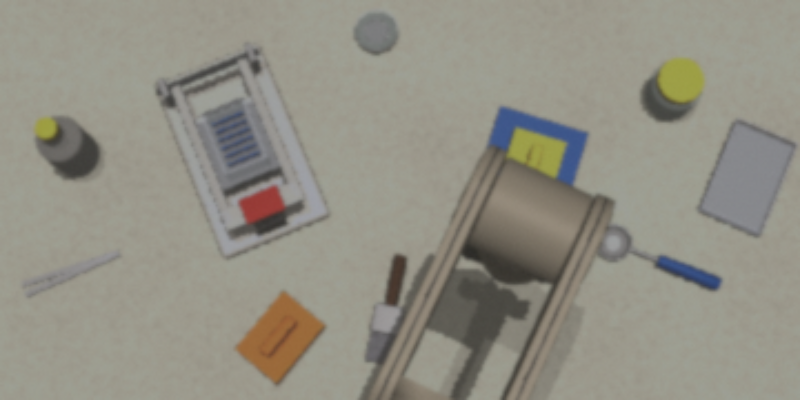

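```bash
python3 -c "
from bench import r
print(r.hand_in())"
```

```text
the job is handed in; nothing more can be done
None
```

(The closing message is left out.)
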